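Hang up the parts tote and close the row

ROBOT

A 7-joint arm with a two-finger parallel gripper is mounted at the origin on the work surface. World frame = base frame: x ahead of the robot, y to its left, z up, the work surface at z = 0. Lengths are in m, angles in rad, forces in N, time in s.
With the tool pointing down it reaches from about 0.375 to 0.925 m from the base axis. Payload 3.1 kg.
Tool frame: the origin (TCP) lies between the finger pads; the fingertips stand 19 mm ahead of it and the grasp point (between the pads) is the TCP; z points along the fingers, y is the direction in which the jaws open and shut (so a half turn about z gives the same grasp; the last joint's range is limited). The gripper opens to 85 mm and grips with 20 to 120 N. Pads are 22 mm wide; open, the fingers measure 114 mm over their backs; the gripper's body (76 mm by 85 mm) begins 54 mm behind the grasp point. The pads swing forward as they close: fully open they stand 13 mm farther back than shut.
Start: joints at [-1.374, 0.383, 0.044, 1.598, -0.018, 1.161, -0.05], TCP at [0.189, 0.622, 0.25] pointing down, gripper open.
Joint ranges: [-2.61, 2.61], [-0.41, 2.15], [-1.48, 1.57], [0, 2.5], [-1.57, 4.71], [0.05, 1.97], [-2.85, 2.85]. Speed limits (rad/s): [2.79, 2.79, 3.14, 3.14, 3.14, 3.14, 3.14].

INTERFACE

Orientations are given as a unit quaternion [x, y, z, w].
In Python, from bench import move_ptp, movel, move_j, move_gripper, pause, inverse_kinematics, read_camera, camera_params, MotionError, sign_off, look_for, tip_of, read_time_s, read_qpos, read_joint_vel, read_effort, read_eef_pos, read_tcp_rot, read_ft_force, read_ft_torque, read_finger_gap gives the robot as it stands. Calls block until the motion is done:
- move_ptp(position, orientation): joint-space move of the TCP to a pose.
- movel(position, orientation=None, speed=0.15): straight line of the TCP; orientation=None keeps the orientation; speed is the mean speed in m/s.
- move_j(angles): joint-space move.
- move_gripper(opening, effort=None): finger opening in m; effort is the grip in N (None keeps the last); returns when the fingers have stopped.
- pause(seconds).
- inverse_kinematics(position, orientation): joint angles nearest the present ones, or None.
- read_camera(name): name is "scene" or "top" or "wrist"; returns the picture (384x512x3 uint8, red, green, blue); there is no depth.
- camera_params(name): a dict with "K" (3x3 intrinsics, pixels), "dist_coeffs" ([k1, k2, p1, p2, k3] as OpenCV has them; the pictures are not rectified), "camera_from_world" (4x4, takes a point from world to camera coordinates). Camera axes: x right, y down, z forward; pixel columns grow to the right and rows downward; lengths in m; the calibration is good to about 2 mm. A picture is of the moment at which its call begins: read the wrist's pose just before it. camera_params takes no time and is no camera call; for the wrist camera it gives the pose at the moment of the call.
A pose or a line that the arm cannot do raises MotionError and nothing moves.
- sign_off(): hands the job in, once; it reports no verdict.
Trained networks look in the newest picture that a camera, given by its name, has taken for a name from the list of things; names that differ only in an ending like _2 or _b are one class to them, and where a whole thing is asked for, a point or a joint stands for the part that bears it (a point fixed in the world has none). Each returns a list of dicts, best first, with "confidence" (0 to 1); they miss things now and then, are a little off and sometimes report something else, mostly with a low value. They report only what shows in the picture. A call takes as long as a camera call. They do not tell look-alikes from the thing itself.
- look_for(camera, name): "at" ([column, row] in pixels, amid what is visible of it).
- tip_of(camera, name): "at" ([column, row] in pixels: a listed point, or the origin of a listed thing).
Readings, each from a call of its own:
- read_time_s(): time.
- read_qpos(): joint angles.
- read_joint_vel(): joint speeds.
- read_effort(): joint torques, N m.
- read_eef_pos(): TCP position.
- read_tcp_rot(): TCP orientation.
- read_ft_force(): force on the tool from outside, world axes, zero at the start.
- read_ft_torque(): the same for the moment, N m.
- read_finger_gap(): finger opening in m.
Only numpy, scipy, OpenCV 4.12 (cv2) and the standard library are available. Lean on these libraries where they do the work, as an engineer would, in place of code of your own. Each camera call takes 0.05 s, during which the arm holds its last target.

TASK

Lift the steel parts tote out of the row on the bench mat and hang it by its handle on the hook under the little shelf, so that it hangs free and roughly level. Then close the gap it left: slide the wooden bin along the mat until it stands flush against the side of the steel drawer unit, with their fronts in line. Leave the can, jar and motor where they are.

Things in the scene. Friction and masses are not known exactly. Their poses are not given: they have to be found in the camera images.
- tote: loose open steel tote, 0.3 kg: tray 140 (x) x 70 (y) x 45 mm high, handle strap in its middle plane y=0, shaped like a gable roof. Origin: centre of underside, z up, x along the handle. Strap 8 mm thick (y), 12 deep; its centreline rises from the tray's ends to x=+-58, z=112 mm, then slopes straight up to the crest x=0, z=139. Both halves alike. Starts on the mat between bin and drawer unit
- tote_crest (a point): the underside of the handle strap at its crest, 133 mm above the tote's underside: the point that must rest on the hook
- rack: fixed bench rack: wooden board 75 (x) x 360 (y) x 18 mm, underside at z=335 mm, from x=-37 to x=+37 mm, tins on it up to z=405; two posts at x=20, y=+-165 mm; open in front and behind. Origin: on the bench below the hook's shank, x away from the robot, y along the board. Stands left or right of the robot, the mat on the other side
- hook_seat (a point): inner lowest point of the 8 mm wire hook: rack x=0, y=15, z=200 mm; board 135 mm above. Shank hangs from the board at rack y=0; the hook curves to +y in the rack's y-z plane, free end at y=35, its top 26 mm above the seat, 23 mm wide inside. So the strap must run along the rack's x and come in from +y over the free end
- drawers: painted steel drawer unit, bolted down: a closed block 64 (x) x 90 (y) x 72 (z) mm with two small drawers in its front (-x) face. Origin: centre of its underside, on the mat (z = 3 mm), which lies on the bench and is 3 mm thick. It is at one end of the row, left or right
- bin: open-topped wooden bin with screws in it, loose, about 0.3 kg: 64 (x) x 100 (y) x 55 (z) mm, walls 6 mm. Origin: centre of its underside, z up. It stands on the mat at the other end of the row. Flush against the drawer unit its origin is 95 mm from the unit's along the unit's y, at the same x
- can: bystander: steel can, 60 mm across, 75 tall; origin at the centre of its underside
- jar: bystander: brown glass jar under the shelf, 52 mm across, 75 tall; origin at the centre of its underside
- motor: bystander: grey electric motor, 3 kg, 110 x 155 x 133 mm; origin at the centre of its underside
Things that resemble listed ones, but are neither listed nor needed, are in the scene too. There is more than one size of the tote; the job needs the largest.

How it is judged:
By the outcome, as a careful person would: the job done as asked, in the order asked, and still so for the second after the job is handed in, with the robot touching nothing.
It also fails if it takes over 72 s, if anything falls off the work surface, if the arm or the gripper's body presses on something with over 40 N, if the wrist force passes 120 N, or if a joint passes its speed limit or range.

## Working session

There is one attempt and no reset: what is moved stays moved. The work goes in short steps, each a Python script; the robot and the scene stay as the last script left them, time stands still between calls to the robot, and variables do not carry over. Pictures are saved under pics/ and viewed, and the job is handed in when it is done.

```bash
ls; mkdir -p pics; cat > h.py <<'E'
import numpy as np, cv2
from bench import *
def shot(cam,name):
    im=read_camera(cam); cv2.imwrite(f'pics/{name}.png',im[:,:,::-1]); return im
def ray(P,uv):
    K=np.array(P["K"]);d=np.array(P["dist_coeffs"]);T=np.array(P["camera_from_world"])
    n=cv2.undistortPoints(np.array([[uv]],float),K,d)[0,0]
    R=T[:3,:3];c=-R.T@T[:3,3];v=R.T@np.array([n[0],n[1],1]);return c,v
def atz(P,uv,z):
    c,v=ray(P,uv);return c+v*(z-c[2])/v[2]
def proj(P,pts):
    K=np.array(P["K"]);d=np.array(P["dist_coeffs"]);T=np.array(P["camera_from_world"])
    pts=np.atleast_2d(np.array(pts,float))
    return cv2.projectPoints(pts,cv2.Rodrigues(T[:3,:3])[0],T[:3,3],K,d)[0][:,0]
def tri(obs):
    A=np.zeros((3,3));b=np.zeros(3)
    for P,uv in obs:
        c,v=ray(P,uv);v=v/np.linalg.norm(v);M=np.eye(3)-np.outer(v,v);A+=M;b+=M@c
    return np.linalg.solve(A,b)
E
python3 - <<'E'
from h import *
np.set_printoptions(precision=3,suppress=True)
for c in ["scene","top","wrist"]:
    shot(c,c+'0')
    P=camera_params(c);T=np.array(P["camera_from_world"]);print(c,np.array(P["K"]).tolist(),P["dist_coeffs"],-T[:3,:3].T@T[:3,3])
    for n in ["tote","tote_crest","rack","hook_seat","drawers","bin","can","jar","motor"]:
        print(n,'L',[(np.round(d["at"]).tolist(),round(d["confidence"],2)) for d in look_for(c,n)] if n!="hook_seat" else '','T',[(np.round(d["at"],1).tolist(),round(d["confidence"],2)) for d in tip_of(c,n)])
print(read_time_s(),read_tcp_rot())
E
```

```text
pics
scene [[456.3086651980695, 0.0, 255.3806431672747], [0.0, 456.3086651980695, 191.14801479898352], [0.0, 0.0, 1.0]] [0.015 0.    0.    0.    0.   ] [ 1.076 -0.849  0.916]
tote L [([297.0, 180.0], 0.71), ([240.0, 128.0], 0.56), ([244.0, 183.0], 0.53)] T [([287.5, 188.0], 0.62), ([236.4, 178.3], 0.59)]
tote_crest L [([298.0, 179.0], 0.89), ([250.0, 178.0], 0.72)] T [([223.4, 224.2], 0.5), ([246.6, 129.7], 0.48)]
rack L [([202.0, 196.0], 0.65)] T []
hook_seat L  T [([221.7, 223.0], 0.69)]
drawers L [([302.0, 155.0], 0.85), ([283.0, 204.0], 0.66)] T [([297.7, 165.4], 0.89)]
bin L [([280.0, 205.0], 0.73)] T [([276.3, 209.7], 0.63), ([292.7, 156.0], 0.2)]
can L [([334.0, 187.0], 0.58)] T [([328.8, 200.8], 0.79)]
jar L [([191.0, 298.0], 0.64)] T [([193.9, 309.1], 0.78)]
motor L [([328.0, 244.0], 0.89)] T [([324.2, 260.3], 0.87)]
top [[381.00218989984654, 0.0, 252.7866943241159], [0.0, 381.00218989984654, 193.4026670639061], [0.0, 0.0, 1.0]] [0.021 0.    0.    0.    0.   ] [0.49  0.01  1.229]
tote L [([186.0, 188.0], 0.88), ([188.0, 244.0], 0.77), ([140.0, 268.0], 0.58)] T [([142.3, 265.
[... 276 characters left out ...]
awers L [([138.0, 199.0], 0.67)] T [([142.7, 196.2], 0.82)]
bin L [([221.0, 185.0], 0.55)] T [([222.4, 182.4], 0.77)]
can L [([179.0, 142.0], 0.92)] T [([181.1, 143.9], 0.88)]
jar L [([354.0, 188.0], 0.5)] T [([353.1, 184.9], 0.4)]
motor L [([259.0, 110.0], 0.69)] T [([255.2, 112.7], 0.81)]
wrist [[325.7646083876759, 0.0, 255.06815783067563], [0.0, 325.7646083876759, 193.17880207473993], [0.0, 0.0, 1.0]] [0.013 0.    0.    0.    0.   ] [0.12  0.642 0.374]
tote L [([63.0, 287.0], 0.9)] T [([84.6, 294.3], 0.71)]
tote_crest L [([63.0, 287.0], 0.65)] T []
rack L [] T []
hook_seat L  T []
drawers L [] T []
bin L [] T []
can L [] T []
jar L [] T []
motor L [] T []
2.7 [ 0.147  0.989  0.    -0.   ]
```

```bash
python3 - <<'E'
import cv2
a=cv2.imread('pics/scene0.png')[80:350,130:400];cv2.imwrite('pics/s0c.png',cv2.resize(a,None,fx=2.2,fy=2.2,interpolation=2))
a=cv2.imread('pics/top0.png')[70:310,90:400];cv2.imwrite('pics/t0c.png',cv2.resize(a,None,fx=2.4,fy=2.4,interpolation=2))
E
```

```text
(no output)
```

View pics/s0c.png

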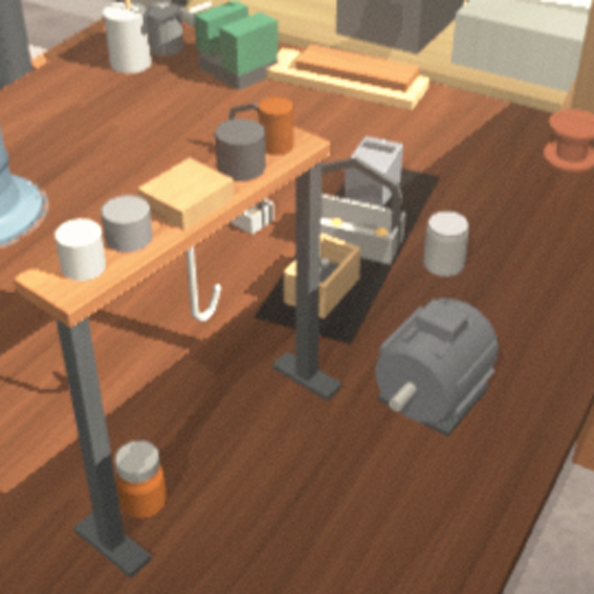

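View pics/t0c.png

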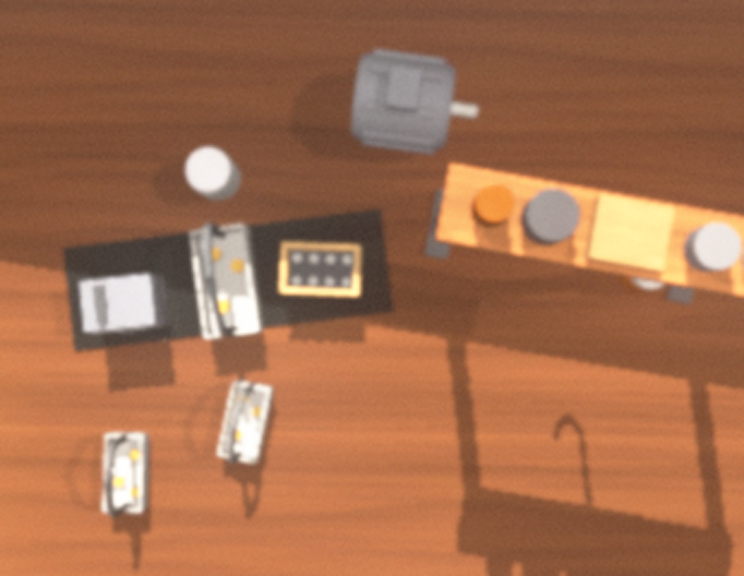

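View pics/wrist0.png

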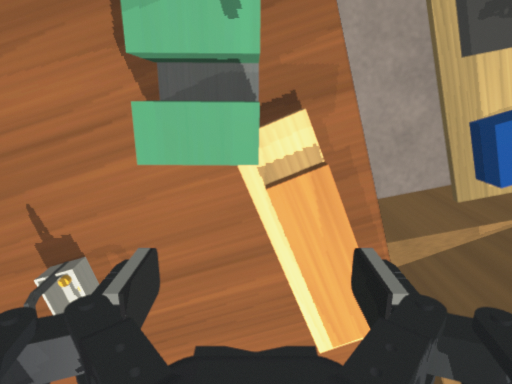

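The tote candidates in the top view are (186,188) on the mat between bin and drawers, and look-alikes at (190,246) and (140,268) on bare wood. The last two are clearly smaller and off the mat, so I choose (186,188). Next I compute rough positions and take closer wrist views.

```bash
cat >> h.py <<'E'
from scipy.spatial.transform import Rotation as Rn
def tool(yaw,t=0.0):
    s,c=np.sin(t),np.cos(t)
    M=np.array([[-c,0,s],[0,1,0],[-s,0,-c]])
    return Rn.from_matrix(Rn.from_euler('z',yaw).as_matrix()@M).as_quat()
E
python3 - <<'E'
from h import *
np.set_printoptions(precision=3,suppress=True)
T=camera_params("top");S=camera_params("scene")
for n,uv,z in [("tote",(184,187),.03),("small1",(193.5,244),.0),("small2",(142,265),0),("drawersO",(142.7,196.2),.003),("binO",(222.4,182.4),.003),("can",(181,144),0),("jar",(353,185),0),("motor",(255,113),0),("board FL",(277.1,137.9),.353),("board NL",(272.5,171.2),.353)]:
    print(n,atz(T,uv,z))
print("scene jar",atz(S,(193.9,309.1),0),"bin",atz(S,(276.3,209.7),.003),"drawers",atz(S,(297.7,165.4),.003))
print("hook via z=.2",atz(S,(221.7,223),.2))
for p in [(.42,.15,.38),(.42,.1,.42),(.40,-.15,.35)]:
    for t in (0,.3): print(p,t,inverse_kinematics(p,tool(0,t)))
E
```

```text
tote [0.543 0.226 0.03 ]
small1 [0.362 0.197 0.   ]
small2 [0.292 0.36  0.   ]
drawersO [0.512 0.363 0.003]
binO [0.561 0.108 0.003]
can [0.683 0.244 0.   ]
jar [ 0.56  -0.313  0.   ]
motor [0.789 0.007 0.   ]
board FL [ 0.646 -0.044  0.353]
board NL [ 0.569 -0.035  0.353]
scene jar [ 0.567 -0.32   0.   ] bin [0.558 0.113 0.003] drawers [0.505 0.365 0.003]
hook via z=.2 [ 0.582 -0.202  0.2  ]
(0.42, 0.15, 0.38) 0 [-0.885 -0.14   0.408  1.901  0.056  1.369  1.08 ]
(0.42, 0.15, 0.38) 0.3 [-1.001 -0.336  0.361  2.069  0.323  1.162  0.83 ]
(0.42, 0.1, 0.42) 0 [-0.908 -0.207  0.495  1.863  0.099  1.462  1.139]
(0.42, 0.1, 0.42) 0.3 [-0.351 -0.331 -0.048  2.009  0.107  1.187  1.147]
(0.4, -0.15, 0.35) 0 [-0.757 -0.305  0.86   1.998  0.235  1.352  1.599]
(0.4, -0.15, 0.35) 0.3 [-0.265 -0.397  0.457  2.151  0.134  1.056  1.708]
```

View pics/top0.png

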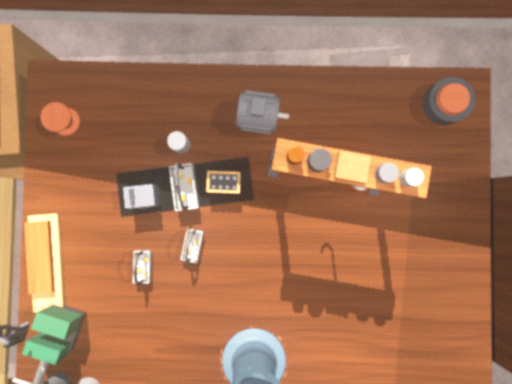

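```bash
python3 - <<'E'
from h import *
import json
np.set_printoptions(precision=3,suppress=True)
print(inverse_kinematics((.56,.22,.36),tool(0.06)))
move_ptp((.56,.22,.36),tool(0.06))
P=camera_params("wrist"); shot("wrist","w1"); json.dump({k:np.array(v).tolist() for k,v in P.items()},open('w1.json','w'))
for n in ["tote","tote_crest","drawers","bin","can"]:
    print(n,[(np.round(d["at"],1).tolist(),round(d["confidence"],2)) for d in tip_of("wrist",n)])
print(read_time_s(),read_eef_pos())
E
python3 - <<'E'
import cv2
a=cv2.imread('pics/w1.png');cv2.imwrite('pics/w1b.png',cv2.resize(a,None,fx=1.5,fy=1.5,interpolation=2))
a=cv2.imread('pics/top0.png')[125:210,255:445];cv2.imwrite('pics/t0r.png',cv2.resize(a,None,fx=4,fy=4,interpolation=2))
E
```

```text
[-0.752  0.222  0.368  1.597 -0.081  1.338  1.257]
tote [([264.9, 138.7], 0.86), ([270.7, 225.3], 0.53)]
tote_crest [([266.8, 154.0], 0.73), ([262.7, 137.1], 0.52)]
drawers [([350.3, 122.7], 0.8)]
bin [([170.8, 142.7], 0.7)]
can [([270.8, 228.7], 0.76)]
5.0083 [0.56  0.221 0.36 ]
```

View pics/w1b.png

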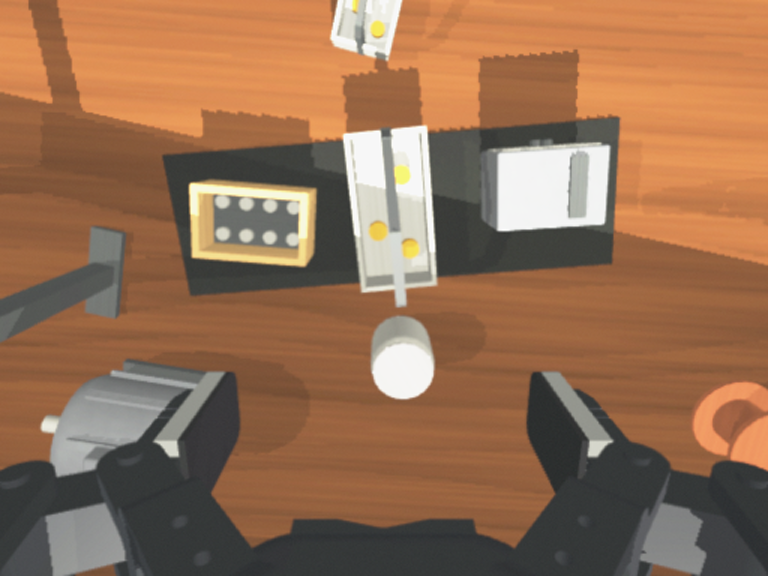

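View pics/t0r.png

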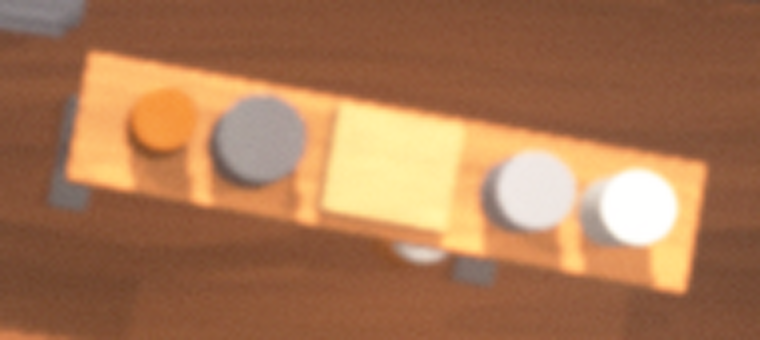

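```bash
cat >> h.py <<'E'
from scipy.optimize import least_squares
def fit(P,pts3,uv,x0):
    """pts3 local (x,y,zworld) ; returns x,y,yaw"""
    pts3=np.array(pts3,float);uv=np.array(uv,float)
    def f(p):
        R=Rn.from_euler('z',p[2]).as_matrix()
        return (proj(P,pts3@R.T+[p[0],p[1],0])-uv).ravel()
    r=least_squares(f,x0,loss='soft_l1');return r.x,np.abs(r.fun.reshape(-1,2)).round(1).tolist()
def rect(a,b,z): return [(-a/2,b/2,z),(a/2,b/2,z),(a/2,-b/2,z),(-a/2,-b/2,z)]
E
python3 - <<'E'
from h import *
import json
np.set_printoptions(precision=4,suppress=True)
P=json.load(open('w1.json'));T=camera_params("top")
s=1.5
# rect order: (-x,+y),(+x,+y),(+x,-y),(-x,-y): image: up=-x, right=+y
print("tote",fit(P,rect(.14,.07,.048),np.array([(427,126),(436,285),(361,291),(345,133)])/s,[.54,.22,.05]))
print("bin",fit(P,rect(.064,.1,.058),np.array([(316,188),(312,266),(194,257),(191,182)])/s,[.55,.1,.05]))
print("drawers",fit(P,rect(.064,.09,.075),np.array([(609,144),(606,225),(497,230),(497,150)])/s,[.51,.36,.05]))
o=np.array([255,125])
uv=np.array([(70,180),(90,52),(707,163),(686,293)])/4+o
print("rack",fit(T,rect(.0745,.36,.353),uv,[.58,-.21,.1]))
E
python3 - <<'E'
import cv2
a=cv2.imread('pics/w1.png')[70:210,110:420];cv2.imwrite('pics/w1c.png',cv2.resize(a,None,fx=2.5,fy=2.5,interpolation=2))
a=cv2.imread('pics/scene0.png')[130:290,130:290];cv2.imwrite('pics/s0r.png',cv2.resize(a,None,fx=3.7,fy=3.7,interpolation=2))
E
```

```text
tote (array([0.5422, 0.2289, 0.1469]), [[0.2, 0.1], [0.1, 0.0], [0.1, 0.0], [0.1, 0.1]])
bin (array([0.5583, 0.1082, 0.0019]), [[3.1, 1.3], [1.4, 2.1], [2.0, 0.6], [1.7, 0.4]])
drawers (array([0.511 , 0.3573, 0.1197]), [[1.1, 0.0], [0.8, 0.7], [0.3, 0.1], [0.2, 0.6]])
rack (array([ 0.5793, -0.217 , -0.1631]), [[0.7, 0.1], [0.1, 0.2], [0.3, 0.3], [0.1, 0.3]])
```

View pics/w1c.png

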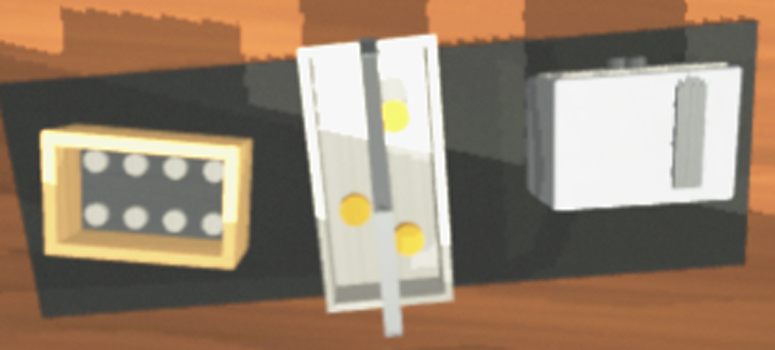

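View pics/s0r.png

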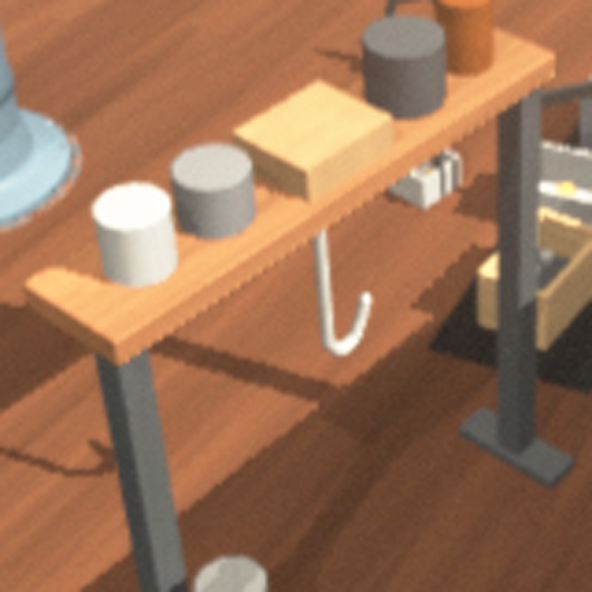

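```bash
python3 - <<'E'
from h import *
import json
np.set_printoptions(precision=4,suppress=True)
P=json.load(open('w1.json'));S=camera_params("scene");T=camera_params("top")
def W(p,l): return Rn.from_euler('z',p[2]).apply(l)+[p[0],p[1],0]
to=[.5422,.2289,.1469];ra=[.5793,-.217,-.1631]
L=np.array([(-.058,0,.121),(0,0,.148),(.058,0,.121),(.07,0,.05)])
print("crop strap",(proj(P,W(to,L))-[110,70])*2.5)
H=np.array([(0,15,200),(0,0,335),(0,31,226),(0,0,240),(0,15,192)])/1000
print("scene hook crop",(proj(S,W(ra,H))-[130,130])*3.7)
B=np.array([(-37,-180,335),(-37,-180,353),(37,-180,353),(37,180,353),(37,-180,335),(37,180,335)])/1000
print("scene board crop",(proj(S,W(ra,B))-[130,130])*3.7)
print("jar local",Rn.from_euler('z',-ra[2]).apply(np.array([.563,-.316,0])-[ra[0],ra[1],0]))
# plan IK
t=np.radians(35)
g=np.array([-.036,0,.1222])
for name,pose,dx in [("grasp",to,(0,0,.003)),("lift",to,(0,0,.14)),("hook",ra,(0,.015,.067)),("over",ra,(0,.015,.105)),("side",ra,(0,.08,.105)),("front",ra,(-.16,.08,.105))]:
    q=W(pose,g+np.array(dx)); print(name,q,inverse_kinematics(q,tool(pose[2],t)))
E
```

```text
crop strap [[371.5716  64.6475]
 [383.5858 210.0469]
 [391.7453 323.7584]
 [388.9847 306.0873]]
scene hook crop [[338.5812 343.8196]
 [307.6972 183.7875]
 [353.7394 300.2351]
 [318.1115 307.7428]
 [339.2869 353.1711]]
scene board crop [[ 19.5968 311.3782]
 [ 13.7106 285.2829]
 [105.3682 345.1688]
 [548.6312  53.0743]
 [110.3387 371.6612]
 [548.0883  77.2347]]
jar local [-0.     -0.1003  0.    ]
grasp [0.5066 0.2236 0.1252] [-1.3212  0.2176  0.7327  2.3608  1.0761  0.1487  0.0419]
lift [0.5066 0.2236 0.2622] [-0.7991 -0.0841  0.1515  2.2356  0.6147  0.5188  0.606 ]
hook [ 0.5462 -0.1964  0.1892] [-0.8641  0.197   1.2924  2.2882 -1.0546  0.3509  2.7018]
over [ 0.5462 -0.1964  0.2272] [-0.9017 -0.0587  1.2345  2.2577 -0.1705  0.3056  1.904 ]
side [ 0.5568 -0.1322  0.2272] [-0.6577 -0.0502  0.819   2.2737  0.1092  0.2927  1.4853]
front [ 0.3989 -0.1062  0.2272] None
```

```bash
python3 - <<'E'
from h import *
np.set_printoptions(precision=3,suppress=True)
def W(p,l): return Rn.from_euler('z',p[2]).apply(l)+[p[0],p[1],0]
to=[.5422,.2289,.1469];ra=[.5793,-.217,-.1631]
for td in (26,32):
  t=np.radians(td)
  g=np.array([-.040,0,.1204])
  for name,pose,dx in [("grasp",to,(0,0,.003)),("lift",to,(0,0,.13)),("A",ra,(-.12,.22,.105)),("A2",ra,(-.12,.16,.105)),("B",ra,(-.10,.12,.105)),("C",ra,(-.05,.08,.105)),("side",ra,(0,.08,.105)),("over",ra,(0,.015,.105)),("hook",ra,(0,.015,.067)),("rel",ra,(-.04,.015,.09))]:
    q=W(pose,g+np.array(dx)); print(td,name,q,inverse_kinematics(q,tool(pose[2],t)))
# look poses
for l,td in [((-.10,.06,.22),45),((-.06,.06,.22),60),((-.08,.08,.25),50),((-.13,.12,.3),30),((-.1,.1,.25),70)]:
    q=W(ra,l);print("look",l,td,q,inverse_kinematics(q,tool(ra[2],np.radians(td))))
E
```

```text
26 grasp [0.503 0.223 0.123] [-0.947  0.193  0.372  2.263  0.408  0.31   0.758]
26 lift [0.503 0.223 0.25 ] [-0.872 -0.032  0.269  2.158  0.347  0.63   0.875]
26 A [0.457 0.026 0.225] [-0.656 -0.23   0.349  2.371  0.481  0.627  0.767]
26 A2 [ 0.447 -0.033  0.225] [-0.598 -0.288  0.446  2.399  0.454  0.61   0.944]
26 B [ 0.461 -0.076  0.225] [-0.576 -0.262  0.556  2.37   0.393  0.575  1.118]
26 C [ 0.503 -0.123  0.225] [-0.6   -0.135  0.731  2.275  0.196  0.519  1.407]
26 side [ 0.553 -0.132  0.225] [-0.618  0.016  0.798  2.176 -0.037  0.501  1.614]
26 over [ 0.542 -0.196  0.225] [-0.623  0.053  0.973  2.158 -0.245  0.518  1.933]
26 hook [ 0.542 -0.196  0.187] [-0.54   0.148  0.915  2.189 -0.462  0.451  2.126]
26 rel [ 0.503 -0.189  0.21 ] [-0.658 -0.059  0.982  2.253 -0.057  0.475  1.787]
32 grasp [0.503 0.223 0.123] [-1.119  0.19   0.523  2.332  0.83   0.209  0.31 ]
32 lift [0.503 0.223 0.25 ] [-0.825 -0.063  0.189  2.223  0.531  0.537  0.686]
32 A [0.457 0.026 0.225] [-0.584 -0.257  0.246  2.434  0.645  0.543  0.588]
32 A2 [ 0.447 -0.033  0.225] [-0.534 -0.321  0.363  2.464  0.599 
[... 167 characters left out ...]
.279]
32 side [ 0.553 -0.132  0.225] [-0.65  -0.037  0.814  2.248  0.063  0.361  1.527]
32 over [ 0.542 -0.196  0.225] [-0.783 -0.018  1.123  2.231 -0.219  0.375  1.933]
32 hook [ 0.542 -0.196  0.187] [-0.682  0.129  1.069  2.261 -0.697  0.335  2.367]
32 rel [ 0.503 -0.189  0.21 ] [-0.733 -0.144  1.043  2.322  0.092  0.341  1.671]
look (-0.1, 0.06, 0.22) 45 [ 0.49  -0.142  0.22 ] None
look (-0.06, 0.06, 0.22) 60 [ 0.53  -0.148  0.22 ] None
look (-0.08, 0.08, 0.25) 50 [ 0.513 -0.125  0.25 ] [-0.519 -0.269  0.63   2.499  1.709  0.155 -0.063]
look (-0.13, 0.12, 0.3) 30 [ 0.471 -0.077  0.3  ] [-0.492 -0.366  0.433  2.3    0.405  0.692  1.112]
look (-0.1, 0.1, 0.25) 70 [ 0.497 -0.102  0.25 ] None
```

```bash
python3 - <<'E'
from h import *
import json
np.set_printoptions(precision=3,suppress=True)
def W(p,l): return Rn.from_euler('z',p[2]).apply(l)+[p[0],p[1],0]
ra=[.5793,-.217,-.1631]
P=camera_params("wrist");Tc=np.array(P["camera_from_world"])
def M(p,q):
    A=np.eye(4);A[:3,:3]=Rn.from_quat(q).as_matrix();A[:3,3]=p;return A
X=Tc@M(read_eef_pos(),read_tcp_rot());print(X)
H=W(ra,np.array([(0,15,200),(0,0,335),(0,31,226),(-37,180,335),(-37,-180,335)])/1000)
for l,td in [((-.13,.10,.22),30),((-.13,.06,.2),26),((-.16,.06,.2),20),((-.13,.12,.16),35),((-.2,.06,.3),30)]:
    p=W(ra,l);q=tool(ra[2],np.radians(td));P2=dict(P);P2["camera_from_world"]=X@np.linalg.inv(M(p,q))
    k=inverse_kinematics(p,q)
    print(l,td,None if k is None else k,proj(P2,H).round(0).tolist(), (P2["camera_from_world"]@np.append(H[0],1))[2])
E
```

```text
[[-0.     1.     0.001  0.   ]
 [-0.96   0.    -0.281  0.035]
 [-0.281 -0.001  0.96   0.139]
 [ 0.     0.     0.     1.   ]]
(-0.13, 0.1, 0.22) 30 [-0.545 -0.262  0.586  2.404  0.44   0.468  1.125] [[143.0, 339.0], [38.0, 646.0], [157.0, 377.0], [468.0, 676.0], [-527.0, 702.0]] 0.24681281776275632
(-0.13, 0.06, 0.2) 26 [-0.579 -0.203  0.752  2.374  0.274  0.474  1.387] [[191.0, 382.0], [95.0, 787.0], [210.0, 428.0], [666.0, 857.0], [-602.0, 888.0]] 0.22647683501473334
(-0.16, 0.06, 0.2) 20 [-0.561 -0.231  0.724  2.362  0.257  0.617  1.399] [[193.0, 423.0], [91.0, 861.0], [211.0, 470.0], [664.0, 919.0], [-597.0, 953.0]] 0.2337107096299188
(-0.13, 0.12, 0.16) 35 [-0.016 -0.072  0.042  2.494  0.627  0.139  0.838] [[96.0, 418.0], [-60.0, 857.0], [109.0, 470.0], [461.0, 976.0], [-867.0, 1052.0]] 0.21547273316886398
(-0.2, 0.06, 0.3) 30 None [[214.0, 286.0], [180.0, 444.0], [227.0, 309.0], [426.0, 437.0], [-87.0, 440.0]] 0.35266371728544077
```

```bash
python3 - <<'E'
from h import *
import json
np.set_printoptions(precision=3,suppress=True)
def W(p,l): return Rn.from_euler('z',p[2]).apply(l)+[p[0],p[1],0]
ra=[.5793,-.217,-.1631]
for l,td in [((-.13,.02,.30),30),((-.12,.02,.28),30),((-.12,.05,.27),28)]:
    p=W(ra,l);q=tool(ra[2],np.radians(td))
    if inverse_kinematics(p,q) is None: print("no",l);continue
    move_ptp(p,q);break
P=camera_params("wrist"); shot("wrist","w2"); json.dump({k:np.array(v).tolist() for k,v in P.items()},open('w2.json','w'))
for n in ["hook_seat","jar"]:
    print(n,[(np.round(d["at"],1).tolist(),round(d["confidence"],2)) for d in tip_of("wrist",n)])
H=W(ra,np.array([(0,15,200),(0,15,192),(0,0,335),(0,31,226),(0,0,240)])/1000)
print(proj(P,H)*1.5, read_time_s(),read_eef_pos())
E
python3 - <<'E'
import cv2
a=cv2.imread('pics/w2.png');cv2.imwrite('pics/w2b.png',cv2.resize(a,None,fx=1.5,fy=1.5,interpolation=2))
E
```

```text
hook_seat [([253.2, 245.0], 0.83)]
jar [([169.4, 124.1], 0.69)]
[[373.997 370.721]
 [374.17  360.058]
 [334.353 637.488]
 [400.92  408.32 ]
 [346.299 430.488]] 6.6917 [ 0.455 -0.175  0.301]
```

View pics/w2b.png

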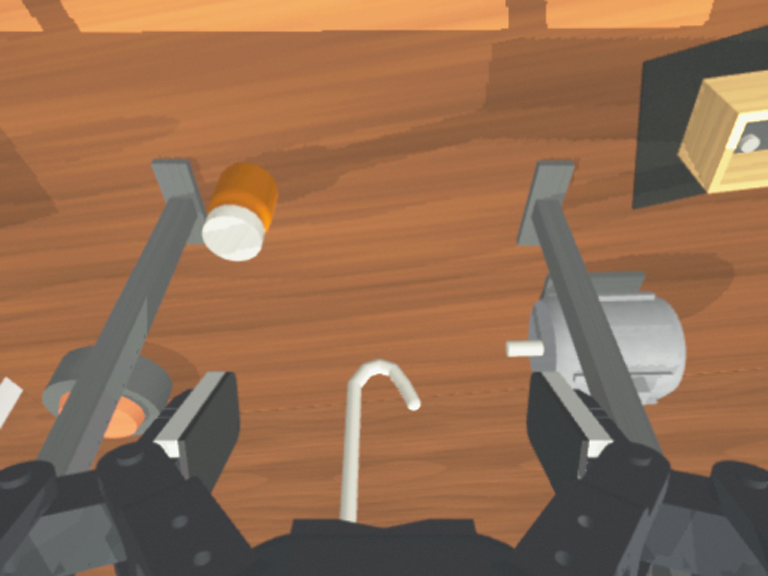

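```bash
python3 - <<'E'
from h import *
import json
np.set_printoptions(precision=4,suppress=True)
def W(p,l): return Rn.from_euler('z',p[2]).apply(l)+[p[0],p[1],0]
S=camera_params("scene");T=camera_params("top");P=json.load(open('w2.json'))
print(tri([(P,(253,244.5)),(S,(222.8,222.6))]))
top=(np.array(rect(.0745,.36,.353)),np.array([(70,180),(90,52),(707,163),(686,293)])/4+[255,125])
sc=(np.array([(0,15,200),(0,15,192),(-37,-180,353),(37,-180,353),(37,180,353),(37,-180,335),(37,180,335),(0,0,240)])/1000,
    np.array([(342,342),(343,355),(27,286),(116,342),(553,52),(118,362),(553,75),(326,308)])/3.7+130)
wr=(np.array([(0,15,200),(0,15,192),(0,0,240),(0,0,280)])/1000,np.array([(379.5,368),(379,360),(351,430),(348,500)])/1.5)
for sel in [(1,1,1),(0,0,1),(0,1,1),(1,0,1),(1,1,0)]:
    def f(p,full=False):
        r=[]
        for k,(C,(l,uv),s) in enumerate([(T,top,.8/381*1e3),(S,sc,1.0/456*1e3),(P,wr,.33/326*1e3)]):
            e=(proj(C,W(p,l))-uv)*s   # mm
            if sel[k] and len(l): r.append(e)
        if full: return [e.round(1).tolist() for e in r]
        r=[x.ravel() for x in r]
        if not sel[0]: r.append(np.array([(p[2]+.163)*1000]))
        return np.concatenate(r)
    s=least_squares(f,[.58,-.217,-.163],loss='soft_l1');print(sel,s.x,W(s.x,[0,.015,.2]),f(s.x,True) if sel==(1,1,1) else '')
E
```

```text
[ 0.582  -0.1983  0.1977]
(1, 1, 1) [ 0.5806 -0.2143 -0.1589] [ 0.583  -0.1995  0.2   ] [[[-3.8, -0.8], [-2.5, -0.2], [-1.8, -1.3], [-1.9, -2.5]], [[0.3, 0.0], [0.1, -2.1], [-4.3, -1.2], [-2.3, 0.9], [-0.8, -0.5], [-0.6, 4.7], [-1.1, 0.2], [-2.2, -1.2]], [[-0.6, 2.3], [-0.2, 0.5], [0.3, 0.8], [-0.1, 3.0]]]
(0, 0, 1) [ 0.578  -0.2137 -0.163 ] [ 0.5804 -0.1989  0.2   ] 
(0, 1, 1) [ 0.581  -0.2139 -0.1626] [ 0.5834 -0.1991  0.2   ] 
(1, 0, 1) [ 0.5792 -0.2147 -0.1632] [ 0.5816 -0.1999  0.2   ] 
(1, 1, 0) [ 0.5812 -0.215  -0.1577] [ 0.5836 -0.2002  0.2   ]
```

```bash
cat >> h.py <<'E'
def W(p,l): return Rn.from_euler('z',p[2]).apply(l)+np.array([p[0],p[1],0])
TO=[.5422,.2289,.1469];RA=[.5796,-.2140,-.162]
TT=np.radians(26);G=np.array([-.040,0,.1204])
E
python3 - <<'E'
from h import *
np.set_printoptions(precision=3,suppress=True)
q=tool(TO[2],TT);g=W(TO,G+[0,0,.003]);ax=Rn.from_quat(q).apply([0,0,1])
move_ptp(g-ax*.09,q)
move_gripper(.05)
P=camera_params("wrist");shot("wrist","w3");print((proj(P,W(TO,np.array([(-.058,0,.121),(0,0,.148),(.058,0,.121)])))).round(0))
movel(g,q,speed=.1)
move_gripper(0.0,effort=80)
print(read_finger_gap(),read_ft_force(),read_time_s(),read_eef_pos())
shot("wrist","w4")
E
python3 - <<'E'
import cv2,numpy as np
a=cv2.imread('pics/w3.png');b=cv2.imread('pics/w4.png');cv2.imwrite('pics/w34.png',cv2.resize(np.hstack([a,b]),None,fx=.78,fy=.78,interpolation=3))
E
```

```text
[[256. 184.]
 [256. 270.]
 [256. 282.]]
0.00674933074124835 [-2.276 -0.086  3.408] 10.1917 [0.503 0.223 0.124]
```

View pics/w34.png

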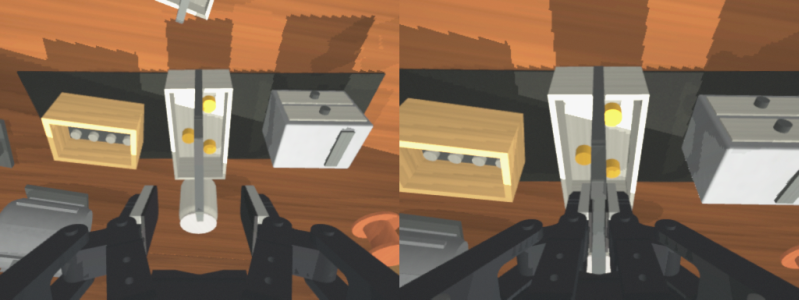

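```bash
python3 - <<'E'
from h import *
np.set_printoptions(precision=3,suppress=True)
q=tool(TO[2],TT)
movel(W(TO,G+[0,0,.025]),q,speed=.06)
movel(W(TO,G+[0,0,.13]),q,speed=.15)
print(read_finger_gap(),read_ft_force(),read_ft_torque(),read_time_s())
P=camera_params("wrist");shot("wrist","w5")
qr=tool(RA[2],TT)
for l in [(-.12,.22,.105),(-.12,.16,.105)]:
    movel(W(RA,G+np.array(l)),qr,speed=.15)
print(read_finger_gap(),read_time_s(),read_eef_pos(),read_qpos())
shot("wrist","w6");shot("scene","s1");shot("top","t1")
E
python3 - <<'E'
import cv2,numpy as np
a=cv2.imread('pics/w5.png');b=cv2.imread('pics/w6.png');c=cv2.imread('pics/s1.png');d=cv2.imread('pics/t1.png')
cv2.imwrite('pics/w56.png',cv2.resize(np.vstack([np.hstack([a,b]),np.hstack([c,d])]),None,fx=.78,fy=.78,interpolation=3))
E
```

```text
0.006211385107810783 [ 0.377  0.417 -2.713] [-0.147  0.873  0.016] 11.6083
0.006289866388298501 13.7 [ 0.448 -0.03   0.226] [ 0.022 -0.216 -0.114  2.375  0.167  0.546  1.191]
```

View pics/w56.png

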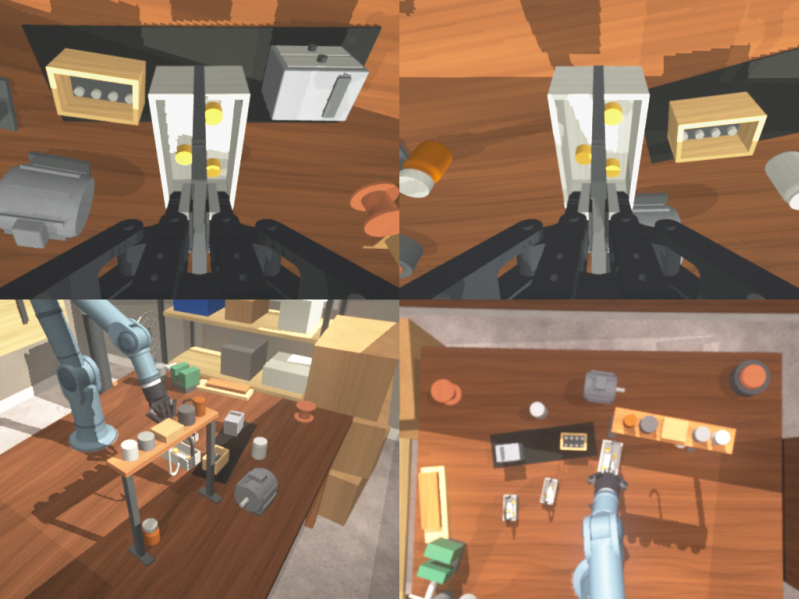

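```bash
python3 - <<'E'
from h import *
np.set_printoptions(precision=3,suppress=True)
qr=tool(RA[2],TT)
for l in [(-.10,.115,.103),(-.05,.085,.103),(0,.08,.103)]:
    movel(W(RA,G+np.array(l)),qr,speed=.12)
print(read_finger_gap(),read_time_s(),read_eef_pos(),read_qpos(),read_ft_force())
P=camera_params("wrist");shot("wrist","w7");shot("scene","s2")
H=W(RA,np.array([(0,15,200),(0,31,226),(0,0,240)])/1000);print(proj(P,H))
E
python3 - <<'E'
import cv2,numpy as np
a=cv2.imread('pics/w7.png');b=cv2.imread('pics/s2.png')[130:290,130:290]
cv2.imwrite('pics/w7b.png',np.hstack([a,cv2.resize(b,(384,384),interpolation=2)])[:, :])
E
```

```text
0.006303793635902668 15.6083 [ 0.552 -0.128  0.223] [ 0.047  0.037  0.109  2.155 -0.002  0.498  1.565] [-0.302 -1.084 -2.801]
[[139.874 281.1  ]
 [158.062 326.265]
 [ 85.087 355.69 ]]
```

View pics/w7b.png

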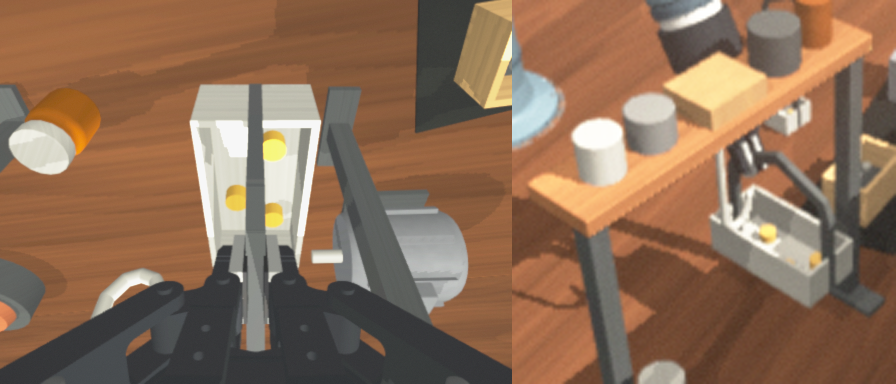

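```bash
python3 - <<'E'
from h import *
P=camera_params("wrist")
a=cv2.imread('pics/w7.png')[240:350,60:230];k=4;a=cv2.resize(a,None,fx=k,fy=k,interpolation=2)
# wire centreline: seat inner (15,200) -> centre z 196 ; radius of centreline 15.5
th=np.linspace(np.pi,2*np.pi,25)
pts=[(0,0,z) for z in np.linspace(.25,.2115,8)]+[(0,.0155+.0155*np.cos(x),.2115+.0155*np.sin(x)) for x in th]+[(0,.031,.226)]
for c,rad in ((W(RA,np.array(pts)),2),):
    for u in proj(P,c): cv2.circle(a,tuple(int(v) for v in (u-[60,240])*k),rad,(0,0,255),-1)
cv2.imwrite('pics/w7c.png',a)
E
```

```text
(no output)
```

View pics/w7c.png

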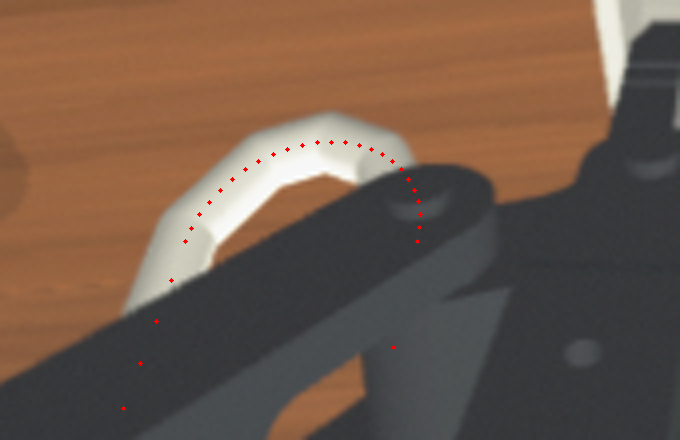

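```bash
python3 - <<'E'
from h import *
np.set_printoptions(precision=3,suppress=True)
qr=tool(RA[2],TT)
for y in (.05,.03,.015):
    movel(W(RA,G+np.array([0,y,.103])),qr,speed=.1); print(y,read_ft_force())
P=camera_params("wrist");shot("wrist","w8")
for z in (.09,.08,.073,.070,.068,.0665):
    movel(W(RA,G+np.array([0,.015,z])),qr,speed=.05); f=read_ft_force(); print(z,f)
    if f[2]>-1.5+1: break
print(read_time_s(),read_eef_pos())
shot("wrist","w9");shot("scene","s3")
E
python3 - <<'E'
import cv2,numpy as np
a=cv2.imread('pics/w8.png');a9=cv2.imread('pics/w9.png');b=cv2.imread('pics/s3.png')[150:280,150:280]
cv2.imwrite('pics/w9b.png',cv2.resize(np.hstack([a9,cv2.resize(b,(384,384),interpolation=2)]),None,fx=.89,fy=.89))
E
```

```text
0.05 [-0.051 -0.475 -2.703]
0.03 [-0.093  0.716 -2.709]
0.015 [ 0.137  1.806 -2.218]
0.09 [-0.878  0.46  -2.296]
0.08 [-0.844  0.573 -2.305]
0.073 [ 0.079 -0.454 -2.835]
0.07 [ 0.106  0.288 -1.092]
0.068 [-4.643  1.17   4.726]
18.4083 [ 0.543 -0.193  0.19 ]
```

View pics/w9b.png

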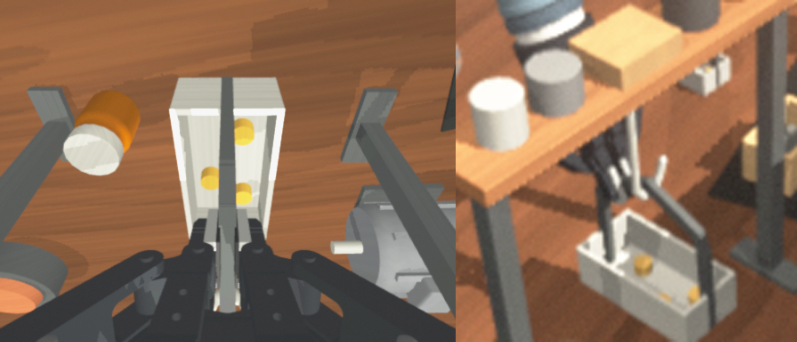

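```bash
python3 - <<'E'
from h import *
np.set_printoptions(precision=3,suppress=True)
qr=tool(RA[2],TT)
for dx in (-.004,-.008):
    p=[dx,.015,.075]
    movel(W(RA,G+np.array([0 if dx>-.005 else -.004,.015,.075])),qr,speed=.05)
    movel(W(RA,G+np.array(p)),qr,speed=.05);pause(.15);f0=read_ft_force()
    for z in np.arange(.0715,.062,-.001):
        movel(W(RA,G+np.array([dx,.015,z])),qr,speed=.05);pause(.1); f=read_ft_force()
        if f[2]>f0[2]+3: break
    print(dx,z,f0,f,read_eef_pos())
print(read_time_s())
E
```

```text
-0.004 0.06949999999999999 [ 0.122 -0.188 -2.957] [ 0.166 -0.649  2.589] [ 0.54  -0.192  0.191]
-0.008 0.0705 [ 0.877 -1.055 -3.081] [ 1.86  -0.02   2.627] [ 0.536 -0.192  0.192]
21.6083
```

```bash
python3 - <<'E'
from h import *
np.set_printoptions(precision=3,suppress=True)
qr=tool(RA[2],TT);ax=Rn.from_quat(qr).apply([0,0,1])
g=W(RA,G+np.array([-.004,.015,.0745]));movel(g,qr,speed=.05)
g=W(RA,G+np.array([-.004,.015,.0692]));movel(g,qr,speed=.05);pause(.1);print(read_ft_force())
move_gripper(.045);pause(.3)
print(read_finger_gap(),read_ft_force())
shot("scene","s4");shot("wrist","w10")
movel(g-ax*.055,qr,speed=.08)
print(read_ft_force(),read_time_s())
shot("scene","s5");shot("wrist","w11")
E
python3 - <<'E'
import cv2,numpy as np
a=cv2.imread('pics/w10.png');a9=cv2.imread('pics/w11.png');b=cv2.imread('pics/s5.png')[150:280,150:280];c=cv2.imread('pics/s4.png')[150:280,150:280]
f=lambda b:cv2.resize(b,(384,384),interpolation=2)
cv2.imwrite('pics/w11b.png',cv2.resize(np.vstack([np.hstack([a,f(c)]),np.hstack([a9,f(b)])]),None,fx=.78,fy=.78))
E
```

```text
[2.745 0.588 1.309]
0.04504769719761215 [-0.035 -0.541  0.187]
[-0.209 -0.443  0.328] 23.925
```

View pics/w11b.png

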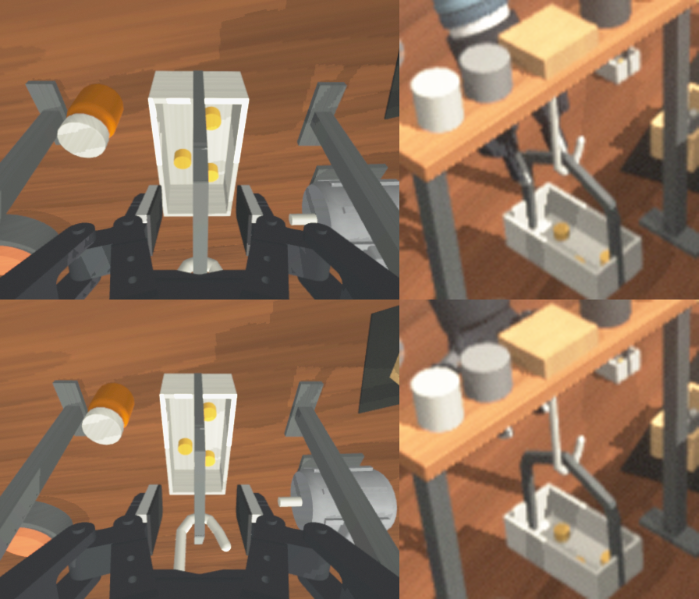

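```bash
python3 - <<'E'
from h import *
import json
np.set_printoptions(precision=3,suppress=True)
qr=tool(RA[2],TT)
p=read_eef_pos()
movel(np.array(p)+W([0,0,RA[2]],[-.07,0,.03]),qr,speed=.15)
try: move_ptp((.45,.06,.38),tool(0,.1))
except MotionError as e: print(e)
move_ptp((.56,.2,.36),tool(0.1))
print(read_time_s(),read_eef_pos())
P=camera_params("wrist"); shot("wrist","w12"); json.dump({k:np.array(v).tolist() for k,v in P.items()},open('w12.json','w'))
for y in (0,.1):
  for s in (1,-1): print(inverse_kinematics((.558,.108,.04),tool(s*np.pi/2+y)),inverse_kinematics((.52,.26,.04),tool(s*np.pi/2+y)))
a=cv2.imread('pics/w12.png')[60:220,60:460];cv2.imwrite('pics/w12c.png',cv2.resize(a,None,fx=2,fy=2,interpolation=2))
E
```

```text
26.4583 [0.56  0.198 0.359]
[ 0.099  0.55  -0.436  1.911  0.33   0.751  2.617] [-0.117  0.586 -0.51   1.877  0.394  0.78   2.301]
[-0.164  0.51  -0.12   1.924  0.089  0.712 -0.336] [-0.397  0.532 -0.166  1.891  0.126  0.729 -0.635]
[ 0.106  0.552 -0.445  1.911  0.337  0.752  2.711] [-0.109  0.588 -0.52   1.876  0.402  0.782  2.394]
[-0.155  0.511 -0.129  1.924  0.097  0.713 -0.242] [-0.384  0.533 -0.182  1.89   0.138  0.731 -0.545]
```

View pics/w12c.png

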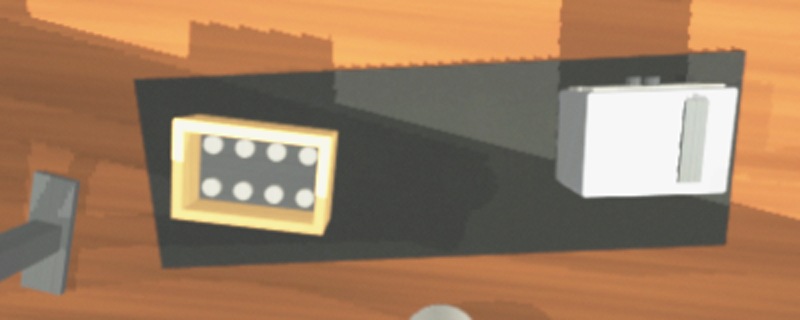

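```bash
python3 - <<'E'
import cv2,numpy as np
I=cv2.imread('pics/w12.png')
a=I[112:184,140:236];b=I[92:164,330:440]
cv2.imwrite('pics/z1.png',cv2.resize(a,None,fx=7,fy=7,interpolation=cv2.INTER_CUBIC))
cv2.imwrite('pics/z2.png',cv2.resize(b,None,fx=7,fy=7,interpolation=cv2.INTER_CUBIC))
E
```

```text
(no output)
```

View pics/z1.png

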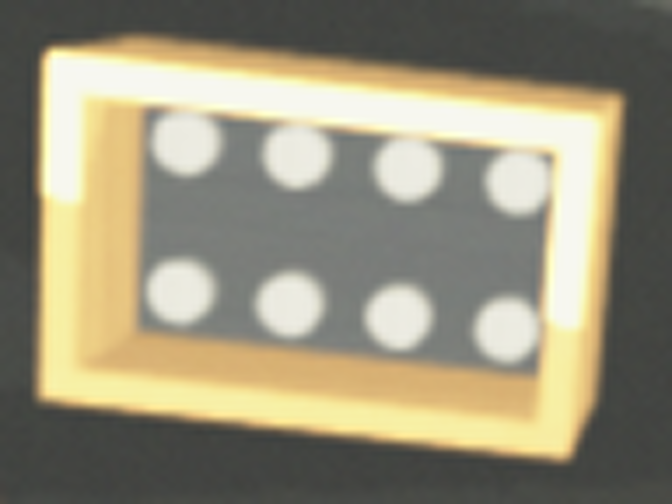

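View pics/z2.png

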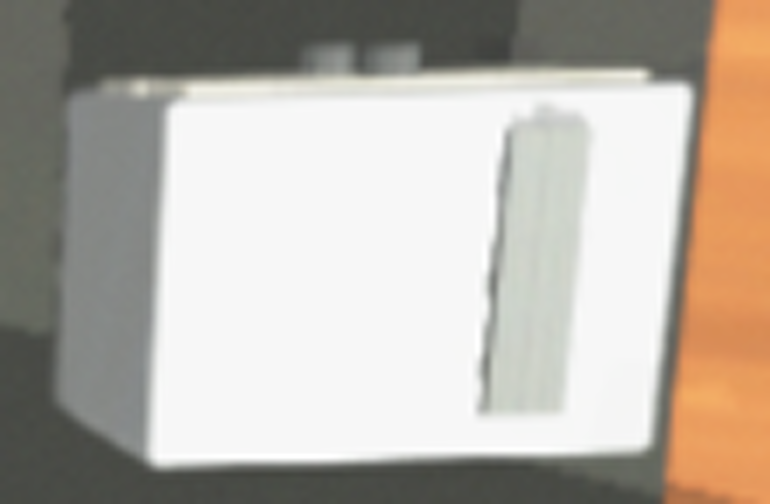

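```bash
python3 - <<'E'
from h import *
import json
np.set_printoptions(precision=4,suppress=True)
P=json.load(open('w12.json'))
cv=lambda l,o:(np.array(l,float)+.5)/7-.5+o
bp=rect(.064,.1,.058)+[(-.032,.05,.003)]
bu=cv([(605,113),(574,460),(40,402),(45,52),(623,95)],[140,112])
dp=rect(.064,.09,.075)+[(-.032,-.045,.003),(.032,-.045,.003)]
du=cv([(693,88),(650,447),(152,465),(168,98),(72,95),(60,402)],[330,92])
b=fit(P,bp,bu,[.55,.1,0]);d=fit(P,dp,du,[.51,.36,.1]);print("bin",b,"dr",d)
d=d[0]
print("target",W(d,[0,-.095,0]),"gap",W([0,0,-d[2]],np.append(b[0][:2]-d[:2],0)))
# mat
mu=(np.array([(135,78),(744,50),(726,243),(162,267)])+.5)/2-.5+[60,60]
print("mat",np.array([atz(P,u,.003) for u in mu]))
E
```

```text
bin (array([ 0.5601,  0.1043, -0.0128]), [[0.9, 0.6], [0.5, 0.6], [0.7, 0.5], [0.8, 0.5], [0.0, 0.1]]) dr (array([0.5113, 0.3576, 0.1259]), [[0.7, 0.9], [0.6, 0.7], [0.4, 0.2], [0.3, 0.1], [0.7, 0.6], [0.9, 0.6]])
target [0.5233 0.2633 0.    ] gap [ 0.0166 -0.2574  0.    ]
mat [[0.5066 0.0098 0.003 ]
 [0.4469 0.4321 0.003 ]
 [0.5837 0.4531 0.003 ]
 [0.6444 0.0285 0.003 ]]
```

```bash
python3 - <<'E'
from h import *
np.set_printoptions(precision=3,suppress=True)
B=[.5601,.1043,-.0128];D=[.5113,.3576,.131]
move_gripper(.085)
q=tool(-np.pi/2+B[2]);move_ptp((B[0],B[1],.16),q);movel((B[0],B[1],.033),q,speed=.1)
print(read_ft_force(),read_time_s())
move_gripper(.03,effort=45)
print(read_finger_gap(),read_ft_force(),read_time_s())
shot("wrist","w13")
q2=tool(-np.pi/2+D[2])
t=W(D,[0,-.107,.033]);movel(t,q2,speed=.08)
print(read_ft_force(),read_finger_gap())
for dy in np.arange(-.101,-.0905,.001):
    movel(W(D,[0,dy,.033]),q2,speed=.03);pause(.05);f=read_ft_force();print(round(dy,4),f)
    if dy>-.1005 and f[1]<-6: break
print(read_time_s(),read_eef_pos())
shot("wrist","w14");shot("top","t2")
E
python3 - <<'E'
import cv2,numpy as np
a=cv2.imread('pics/w13.png');a9=cv2.imread('pics/w14.png')
cv2.imwrite('pics/w14b.png',cv2.resize(np.hstack([a,a9]),None,fx=.78,fy=.78))
E
```

```text
[ 0.016  0.003 -0.014] 29.75
0.06344814789116746 [ 0.228 -0.584  3.294] 30.075
[ 1.481 -4.661  6.683] 0.064046351332524
-0.101 [ 0.149 -3.3    7.027]
-0.1 [ 0.246 -4.657  7.352]
-0.099 [ 0.516 -4.167  7.16 ]
-0.098 [ 0.115 -5.297  8.465]
-0.097 [ 0.565 -4.835  7.049]
-0.096 [ 1.141 -6.417  8.008]
34.0667 [0.526 0.259 0.034]
```

View pics/w14b.png

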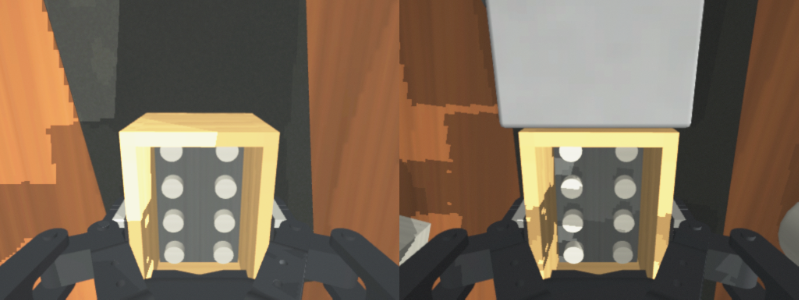

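```bash
python3 - <<'E'
from h import *
import json
np.set_printoptions(precision=3,suppress=True)
D=[.5113,.3576,.131];q2=tool(-np.pi/2+D[2])
for dy in np.arange(-.095,-.0875,.001):
    movel(W(D,[0,dy,.033]),q2,speed=.03);pause(.05);f=read_ft_force();print(round(dy,4),f,read_ft_torque())
    if f[1]<-12: break
print(read_time_s(),read_eef_pos(),read_finger_gap())
P=camera_params("wrist"); shot("wrist","w15"); json.dump({k:np.array(v).tolist() for k,v in P.items()},open('w15.json','w'))
I=cv2.imread('pics/w15.png')[130:200,110:400];cv2.imwrite('pics/w15c.png',cv2.resize(I,None,fx=2.7,fy=2.7,interpolation=2))
E
```

```text
-0.095 [ 0.58  -5.359  8.128] [-0.767 -0.099  0.004]
-0.094 [-0.296 -5.793  7.782] [-0.809 -0.088  0.048]
-0.093 [ 0.713 -5.618  7.841] [-0.808 -0.102 -0.079]
-0.092 [ 0.594 -4.68   7.789] [-0.83  -0.155 -0.004]
-0.091 [ 0.722 -5.732  7.57 ] [-0.812 -0.158 -0.015]
-0.09 [-0.378 -7.025  9.226] [-1.063 -0.119  0.111]
-0.089 [-0.372 -9.486  9.646] [-1.201 -0.221  0.17 ]
-0.088 [-0.801 -9.212 10.89 ] [-1.37  -0.195  0.279]
36.5667 [0.525 0.264 0.034] 0.06348928558663243
```

View pics/w15c.png

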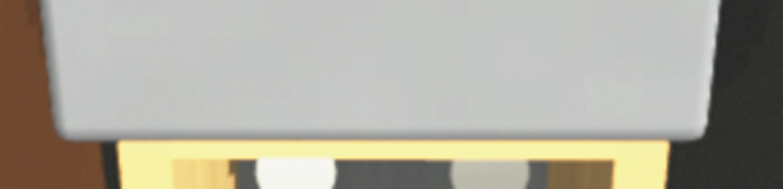

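```bash
python3 - <<'E'
from h import *
import json
np.set_printoptions(precision=4,suppress=True)
P=json.load(open('w15.json'));D=[.5113,.3576,.131]
for n,u,z in [("dL",(58,138),.075),("dR",(705,138),.075),("bL",(117,140),.058),("bR",(668,140),.058)]:
    p=atz(P,np.array(u)/2.7+[110,130],z);print(n,p,W([0,0,-D[2]],p-[D[0],D[1],0]))
I=cv2.imread('pics/w15.png')[150:384,110:400];cv2.imwrite('pics/w15d.png',cv2.resize(I,None,fx=2.5,fy=2.5,interpolation=2))
E
```

```text
dL [0.4863 0.3099 0.075 ] [-0.031  -0.0441  0.075 ]
dR [0.5481 0.3178 0.075 ] [ 0.0313 -0.0443  0.075 ]
bL [0.4871 0.3052 0.058 ] [-0.0309 -0.0488  0.058 ]
bR [0.5507 0.3134 0.058 ] [ 0.0333 -0.049   0.058 ]
```

View pics/w15d.png

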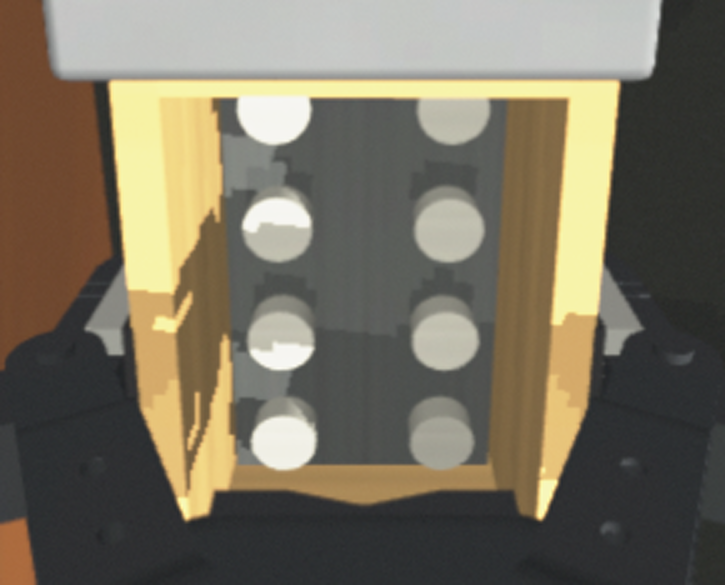

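```bash
python3 - <<'E'
from h import *
import json
np.set_printoptions(precision=4,suppress=True)
D=[.5113,.3576,.129];q2=tool(-np.pi/2+D[2])
movel(W(D,[-.002,-.104,.033]),q2,speed=.05)
for dy in (-.098,-.094,-.091,-.089,-.087,-.085):
    movel(W(D,[-.0016,dy,.033]),q2,speed=.03);pause(.05);f=read_ft_force();e=np.array(read_eef_pos());print(round(dy,4),f,W([0,0,-D[2]],e-[D[0],D[1],0]))
    if f[1]<-14: break
print(read_time_s(),read_finger_gap())
P=camera_params("wrist"); shot("wrist","w16"); json.dump({k:np.array(v).tolist() for k,v in P.items()},open('w16.json','w'))
I=cv2.imread('pics/w16.png')[130:200,110:400];cv2.imwrite('pics/w16c.png',cv2.resize(I,None,fx=2.7,fy=2.7,interpolation=2))
E
```

```text
-0.098 [-0.5866 -5.3189  9.9626] [-0.0008 -0.1011  0.034 ]
-0.094 [-0.5806 -5.4471  9.6735] [-0.0006 -0.0975  0.034 ]
-0.091 [ 0.3692 -5.8529  9.7357] [-0.0004 -0.0949  0.034 ]
-0.089 [-0.9314 -8.4963 12.0462] [-0.0004 -0.0949  0.034 ]
-0.087 [ -1.2222 -11.1336  14.591 ] [-0.0004 -0.0948  0.034 ]
-0.085 [ -0.8563 -14.6847  14.661 ] [-0.0005 -0.0949  0.0339]
39.025 0.06332197865254471
```

View pics/w16c.png

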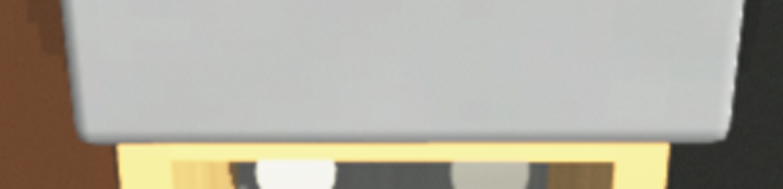

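```bash
python3 - <<'E'
from h import *
import json
np.set_printoptions(precision=4,suppress=True)
D=[.5113,.3576,.129];q2=tool(-np.pi/2+D[2])
movel(W(D,[0,-.104,.033]),q2,speed=.05)
for dy in (-.098,-.092,-.089,-.086):
    movel(W(D,[-.0006,dy,.033]),q2,speed=.03);pause(.05);f=read_ft_force();e=np.array(read_eef_pos());print(round(dy,4),f,W([0,0,-D[2]],e-[D[0],D[1],0]))
P=camera_params("wrist"); shot("wrist","w17"); json.dump({k:np.array(v).tolist() for k,v in P.items()},open('w17.json','w'))
I=cv2.imread('pics/w17.png')[130:200,110:400];cv2.imwrite('pics/w17c.png',cv2.resize(I,None,fx=2.7,fy=2.7,interpolation=2))
movel(W(D,[-.0006,-.091,.033]),q2,speed=.03);pause(.1);print(read_ft_force(),read_time_s())
E
```

```text
-0.098 [ 0.7792 -3.4638  9.3584] [ 0.0003 -0.1007  0.0339]
-0.092 [ 0.6356 -4.4507  8.6686] [ 0.0004 -0.0956  0.0339]
-0.089 [ 0.5265 -7.5828 12.0757] [ 0.0006 -0.0948  0.0339]
-0.086 [ -0.6136 -13.0474  14.7276] [ 0.0006 -0.0948  0.0339]
[-0.0291 -4.2866  9.0771] 41.475
```

View pics/w17c.png

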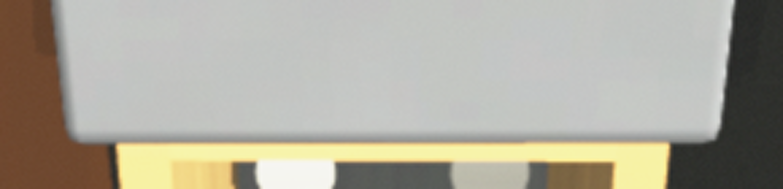

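```bash
python3 - <<'E'
from h import *
import json
np.set_printoptions(precision=4,suppress=True)
D=[.5113,.3576,.129];q2=tool(-np.pi/2+D[2])
move_gripper(.085);print(read_ft_force())
movel(W(D,[.0005,-.094,.14]),q2,speed=.1)
move_ptp((.57,.27,.34),tool(.1))
P=camera_params("wrist"); shot("wrist","w18"); json.dump({k:np.array(v).tolist() for k,v in P.items()},open('w18.json','w'))
shot("scene","s6");shot("top","t3");print(read_time_s())
I=cv2.imread('pics/w18.png')[60:240,150:420];cv2.imwrite('pics/w18c.png',cv2.resize(I,None,fx=2.9,fy=2.9,interpolation=2))
b=cv2.imread('pics/s6.png')[120:320,140:360];c=cv2.imread('pics/t3.png')[100:300,100:440]
cv2.imwrite('pics/st6.png',np.hstack([cv2.resize(b,(440,400),interpolation=2),cv2.resize(c,(340,200))[0:0] if 0 else cv2.resize(np.pad(c,((0,0),(0,0),(0,0))),(360,400),interpolation=2)]))
E
```

```text
[ 0.73   -0.6922 -1.0344]
44.5667
```

View pics/w18c.png

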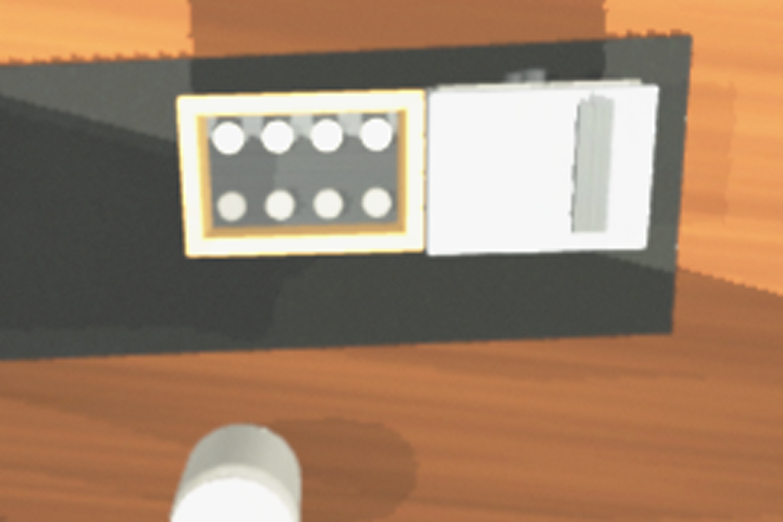

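View pics/st6.png

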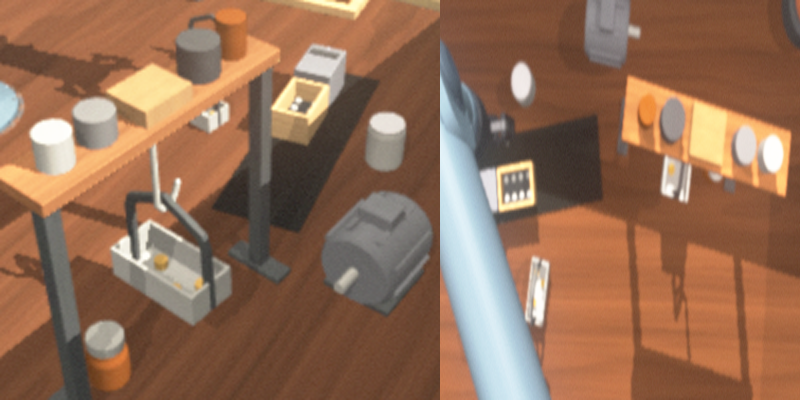

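Close-up: the bin's right wall and the drawer unit's left side meet at column ~427 of the crop, with the top (front) edges in line at row ~90. In the scene view the tote hangs level on the hook. The can, jar and motor are in place, so I hand in.

```bash
python3 - <<'E'
from h import *
print(read_ft_force(),read_time_s(),sign_off())
E
```

```text
the job is handed in; nothing more can be done
[0.22907601 0.31456747 0.3535282 ] 44.5667 None
```

The steel tote is hanging on the hook under the shelf, and the wooden bin is flush against the drawer unit with their fronts in line. I handed in at 44.6 s of the 72 s allowed; there was no verdict.

- **Tote:** I picked the largest of the three, the one on the mat between the bin and the drawers. I gripped its strap off the crest with the tool tilted 26° and carried it round the post to the hook. Lowering it met the hook about 2.5 mm higher than calculated and pushed the tote sideways. I shifted it 4 mm until the sideways push was near zero, then released it. The last scene picture shows it hanging by the crest, free and about level.
- **Bin:** I gripped it, turned it and slid it along the mat until it stopped against the drawers. The gripper stopped at 94.8 mm against the expected 95, pressing at 13 N. The bin's front was about 1 mm out of line at first, so I backed off and slid it in again twice. The last pictures show no visible gap, and bin and drawers centred on each other to within what I can read from the image.
- **Bystanders:** the can, jar and motor were not touched and look unmoved in the last pictures, judged by eye only. The gripper was clear, with the force reading near zero.
- **Disagreement:** the top camera put the rack about 3 mm off from the wrist and scene cameras. I used the combined estimate, and it matched the hook in a close wrist view to about 1 mm.

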